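# Seat a keepsake block and hold the hand press on its strip

## Robot

A 6-joint arm with a two-finger parallel gripper is mounted at the origin on the work surface. World frame = base frame: x ahead of the robot, y to its left, z up, the work surface at z = 0. Lengths are in m, angles in degrees, forces in N, time in s.
With the tool pointing down it reaches from about 0.375 to 0.9 m from the base axis. Payload 3.1 kg.
Tool frame: the origin (TCP) lies where the fingers leave the gripper's body, on its centre line; the fingertips stand 73 mm ahead of it and the grasp point (between the pads) lies 54 mm ahead of it; z points along the fingers, y is the direction in which the jaws open and shut (so a half turn about z gives the same grasp; the last joint's range is limited). The gripper opens to 85 mm and grips with 20 to 120 N. Pads are 22 mm wide; open, the fingers measure 114 mm over their backs; the gripper's body (76 mm by 85 mm) begins 54 mm behind the grasp point. The pads swing forward as they close: fully open they stand 13 mm farther back than shut.
Start: joints at [58.413, 30.224, 82.088, -0, 67.689, -10.227], TCP at [0.228, 0.582, 0.304] pointing down, gripper open.
Joint ranges: [-176.69, 176.69], [-43.24, 126.21], [12.49, 139.97], [-82, 262], [0, 151.66], [-163.58, 163.58]. Speed limits (degrees/s): [159.86, 159.86, 180, 180, 180, 180].

## Interface

Orientations are given as a 3x3 rotation matrix whose columns are the frame's x, y, z axes.
In Python, from workcell import manip gives the robot as it stands. The module is installed in compiled form; this text tells all that it offers.
- The arm moves only by the tool drive_tool, never from a script. Its argument "commands" is a list of rows, each a list of 7 numbers: the shift along the tool's x, y, z in mm, then the turn, a rotation vector about the tool's x, y, z in degrees, then the opening, from -1 (shut) to 1 (fully open). A call has 1 to 5 rows; each row shifts and turns the pose as measured when the row begins, along the tool's axes as they then stand; what a row does not reach is not made up. A row lasts 1/8 s, in which the tool goes at most 62.5 mm and 10.7 degrees, less where a joint would pass 70% of its speed; a pose out of reach is approached as far as the arm can. A call with a gripper value outside its range is refused whole. The fingers move at their own pace and stop on an object; "newtons" is the grip in N (left out, the last holds). Time passes only in rows, so rows that do not move let the fingers close. It gives the time, the measured TCP pose, the force and the opening at its end, in the units of the state.
- manip.sense(): the state, without advancing time (a new reading comes with each control period).
- manip.snapshot(name): name is "side" or "top"; returns a dict with "frame" (420x560x3 uint8, red, green, blue), "fovy" (degrees; the focal length in pixels is half the picture's height over the tangent of half this angle, whatever the lens; pixels are square), "cx", "cy" (the principal point, pixels), "dist" ([k1, k2, p1, p2, k3] as OpenCV has them; the pictures are not rectified), "rvec" (rotation vector, rad) and "tvec" (3), from world to camera coordinates, as OpenCV has them. Camera axes: x right, y down, z forward; pixel columns grow to the right and rows downward; lengths in m; the calibration is good to about 2 mm. A picture is of the moment at which its call begins. There is no depth.
- manip.finish_job(): hands the job in, once; it reports no verdict.
Trained networks look in the newest picture that a camera, given by its name, has taken for a name from the list of things; names that differ only in an ending like _2 or _b are one class to them, and where a whole thing is asked for, a point or a joint stands for the part that bears it (a point fixed in the world has none). Each returns a list of dicts, best first, with "score" (0 to 1); they miss things now and then, are a little off and sometimes report something else, mostly with a low value. They report only what shows in the picture. A call takes as long as a camera call. They do not tell look-alikes from the thing itself.
- manip.spot_in(camera, thing): "point" ([column, row] in pixels, amid what is visible of it).
- manip.cut_out(camera, thing): "mask" (420x560 bool, what is visible of it) and "point" ([column, row] in pixels, amid what is visible of it).
- manip.mark_of(camera, thing): "point" ([column, row] in pixels: a listed point, or the origin of a listed thing).
The state is a dict: "time": time; "q": joint angles; "qd": joint speeds; "effort": joint torques, N m; "eef_pos": TCP position; "eef_rot": TCP orientation; "wrist_force": force on the tool from outside, world axes, zero at the start; "wrist_torque": the same for the moment, N m; "width": finger opening in m.
Only numpy, scipy, OpenCV 4.12 (cv2) and the standard library are available. Lean on these libraries where they do the work, as an engineer would, in place of code of your own. Each camera call takes 0.05 s, during which the arm holds its last target.

## Task

Seat the wooden keepsake block, strip upwards, flat and square in the pocket of the gluing tray and let go of it; then take the hand press from its stand and hold it upright on the block's dark strip, its bar foot centred on the strip and lying along it, pressing gently so that the sprung foot is pushed about half-way in. Finish while still holding the press there, without letting go, and leave the other things on the table alone.

Things in the scene. Friction and masses are not known exactly. Their poses are not given: they have to be found in the camera images.
- tray_pocket (a point): Wooden gluing tray, fixed: base plate 134 x 94 x 10 mm with a pocket on top. This point: centre of the pocket's floor, 10 mm above the table; x along the long side, y along the short, z up. Pocket 103 x 63 mm at the floor; walls lean out 20 degrees to 109 x 69 mm at their top, 9 mm above the floor. Each long side has a 63 mm wide gap in its middle for fingers.
- block_center (a point): Keepsake block of white-painted wood, 100 (x) x 60 (y) x 24 mm (z up), loose, about 110 g, lying flat on the table with its strip upwards. This point is its centre, 12 mm above its underside. It fits the pocket either way round and then stands 15 mm above the pocket's walls.
- strip (a point): The marked spot: dark wood strip let in flush with the top of the keepsake block. This point is the strip's centre, on the block's top face, 22 mm from the block's centre along the block's +x. The strip is 14 mm (x) by 46 mm long (y); axes as the block's.
- stand: Dark wooden stand, fixed to the table, 76 (x) x 50 (y) x 50 mm high, with an open well in which the hand press hangs. Origin: centre of its underside, at table height.
- press_grip (a point): Hand press, loose, 190 g, 112 mm tall, hanging upright in the stand by its flange; lift it straight up, 60 mm or more to clear. Black handle 36 (x) x 26 (y) x 58 mm tall, gripped across y. This point: mid handle, 84 mm above the unpressed foot's face, 30 mm above the top of the flange, 28 mm below the handle's top; z up. Under the handle: aluminium flange 60 x 34 x 8 mm, sleeve, sprung steel foot.
- foot_face (a point): Centre of the underside of the press's steel bar foot, straight below the middle of the handle. The bar is 40 mm long along the press's x and 12 mm wide along its y; axes as the press's.
- foot (a joint): How far the sprung foot is pushed up into the press, in m: 0 = fully out, 0.012 = fully in. The spring takes about 0.7 N to start and 0.7 N more per mm: about 5 N half-way (0.006), 9 N fully in.
- tape_roll: Bystander: roll of tape lying flat, ring 68 mm across, 20 mm high. Origin: centre of its underside.
- offcut: Bystander: plain white-painted wooden offcut, 55 x 55 x 24 mm, without a strip; not the block to use. Origin: centre of its underside.
- scissors: Bystander: scissors lying flat, about 140 mm long, 10 mm high. Origin: near the pivot, at table height.
- glue_stick: Bystander: upright small white glue bottle, 28 mm across, 90 mm high. Origin: centre of its underside.
- pencil_tray: Bystander: shallow open white plastic tray 90 x 200 x 28 mm. Origin: centre of its underside.
- mug: Bystander: white mug, 76 mm across, 85 mm high. Origin: centre of its underside.
- card_stack: Bystander: stack of white card 150 x 100 x 16 mm. Origin: centre of its underside.
Things that resemble listed ones, but are neither listed nor needed, are in the scene too. What is shaped like the part that bears block_center but green is not meant. What is shaped like the stand but blue is not meant.

How it is judged (in metres and radians):
On the way, in this order (a step that is already met when the one before it is completed fails the run):
1. the block is seated flat and square in the tray's pocket and let go (z of block_center in the frame of tray_pocket between 0.01 and 0.014 m and horizontal distance between block_center and tray_pocket below 0.004 m and angle between the x axis of block_center and the x axis of tray_pocket, either way round below 0.06 rad and angle between block_center's own z axis and vertical below 0.04 rad and contact force between the fingers and block below 0.05 N), for 0.2 s.
2. the hand press is lifted clear of its stand in the gripper (z of press_grip in the frame of stand above 0.13 m and contact force between the fingers and press above 1 N), for 0.1 s.
At the end, for the whole second after the job is handed in: Block in the pocket (4 mm of centre, 2 mm of fully down, 0.06 rad of square, 0.04 of flat), untouched by the gripper. Press held, still, upright to 0.09 rad, foot within 6 mm of the strip's centre and 0.14 rad along it, pushed in 3 to 9.5 mm, 1.5 to 12 N on the block (z of block_center in the frame of tray_pocket between 0.01 and 0.014 m and horizontal distance between block_center and tray_pocket below 0.004 m and angle between the x axis of block_center and the x axis of tray_pocket, either way round below 0.06 rad and angle between block_center's own z axis and vertical below 0.04 rad and contact force between the fingers and press above 1 N and contact force between press and block between 1.5 and 12 N and value of joint foot between 0.003 and 0.0095 m and angle between foot_face's own z axis and vertical below 0.09 rad and horizontal distance between foot_face and strip below 0.006 m and angle between the x axis of foot_face and the y axis of strip, either way round below 0.14 rad and contact force between each of the arm, the fingers and block below 0.1 N and linear speed of press below 0.02 m/s); the arm keeps its last pose, push and grip.
It fails at once if the press is pushed on the block harder than 20 N (contact force between press and block above 20 N).
It fails at once if a bystander is moved more than 3 cm (distance of any of tape_roll, offcut, scissors, glue_stick, pencil_tray, mug, card_stack from where it was at the start of the episode above 0.03 m).
It also fails if it takes over 69 s, if anything falls off the work surface, if the arm or the gripper's body presses on something with over 40 N, if the wrist force passes 120 N, or if a joint passes its speed limit or range.

## Working session

There is one attempt and no reset: what is moved stays moved. The work goes in short steps, Python scripts to look and compute and a tool call to move; the robot and the scene stay as the last step left them, time stands still between calls to the robot, and variables do not carry over. Pictures are saved under pics/ and viewed, and the job is handed in when it is done.

Besides the shell and the picture viewer there is one more tool, called after ">>>" as name(argument=value, ...), one argument or row to a line, values as JSON. drive_tool: Moves the arm, as the interface text tells. Its arguments: {"type":"object","properties":{"commands":{"type":"array","items":{"type":"array","items":{"type":"number"}}},"newtons":{"type":"number"}},"required":["commands"]}

```bash
mkdir -p pics; cat > h.py <<'E'
from workcell import manip
import numpy as np, cv2
def K(s):
    f=s["frame"].shape[0]/2/np.tan(np.radians(s["fovy"])/2)
    return np.array([[f,0,s["cx"]],[0,f,s["cy"]],[0,0,1.]])
def ray(s,pts):
    p=cv2.undistortPointsIter(np.array(pts,float).reshape(-1,1,2),K(s),np.array(s["dist"],float),None,None,(3,100,1e-10)).reshape(-1,2)
    R=cv2.Rodrigues(np.array(s["rvec"],float))[0]; t=np.array(s["tvec"],float).ravel()
    d=np.c_[p,np.ones(len(p))]@R
    return -R.T@t, d
def atz(s,pts,z):
    o,d=ray(s,pts); return o+d*((z-o[2])/d[:,2])[:,None]
def proj(s,P):
    return cv2.projectPoints(np.array(P,float).reshape(-1,1,3),np.array(s["rvec"],float),np.array(s["tvec"],float),K(s),np.array(s["dist"],float))[0].reshape(-1,2)
def save(s,n): cv2.imwrite("pics/"+n,s["frame"][:,:,::-1])
E
python3 - <<'E'
from h import *
np.set_printoptions(precision=4,suppress=True)
for c in ("side","top"):
    s=manip.snapshot(c); save(s,c+"0.png")
    o,_=ray(s,[[280,210]]); print(c,o,s["fovy"],s["dist"])
    for t in ("block_center","strip","tray_pocket","stand","press_grip","foot_face"):
        r=manip.mark_of(c,t)
        print(t,[(np.round(x["point"],1).tolist(),round(float(x["score"]),2)) for x in r])
print(manip.sense())
E
```

```text
side [0.2694 0.6386 0.7614] 54.69713343074059 [-0.0086  0.      0.      0.      0.    ]
block_center [([307.8, 273.6], 0.87), ([276.6, 223.1], 0.66), ([254.3, 253.2], 0.62)]
strip [([271.4, 220.0], 0.78), ([311.4, 271.6], 0.63), ([241.7, 247.9], 0.58)]
tray_pocket [([214.9, 339.1], 0.81)]
stand [([350.1, 194.0], 0.97), ([310.3, 203.4], 0.64), ([226.0, 194.6], 0.34)]
press_grip [([316.6, 175.0], 0.64)]
foot_face []
top [ 0.4584 -0.0871  1.3415] 45.591108586449856 [-0.1427  0.      0.      0.      0.    ]
block_center [([239.4, 194.2], 0.86), ([291.8, 200.0], 0.75), ([425.7, 201.7], 0.63), ([244.6, 247.6], 0.62), ([348.1, 214.1], 0.43)]
strip [([281.7, 194.6], 0.79), ([241.5, 185.0], 0.75), ([240.1, 256.8], 0.58)]
tray_pocket [([152.6, 200.5], 0.85), ([247.3, 134.2], 0.41)]
stand [([381.0, 254.3], 0.83), ([345.6, 216.8], 0.65)]
press_grip [([348.6, 212.2], 0.8), ([198.0, 283.2], 0.63)]
foot_face []
{'time': 0.7, 'q': array([ 58.4129,  30.2225,  82.0886,   0.0002,  67.6911, -10.2278]), 'qd': array([ 0.0454, -0.0543, -0.0004,  0.0553, -0.0824, -0.0002]), 'effort': array([ -0.0013, -44.2166, -17.8387,  -0.0003,   0.0006,   0.    ]), 'eef_pos': array([0.2276, 0.582 , 0.3039]), 'eef_rot': array([[-0.9313,  0.3642, -0.    ],
       [ 0.3642,  0.9313, -0.    ],
       [ 0.    , -0.    , -1.    ]]), 'wrist_force': array([ 0.1764, -0.4111, -0.076 ]), 'wrist_torque': array([ 0.0319, -0.    , -0.0038]), 'width': 0.08524152494008194}
```

View pics/top0.png

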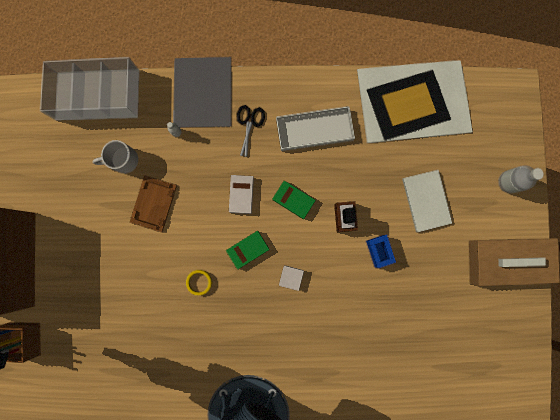

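View pics/side0.png

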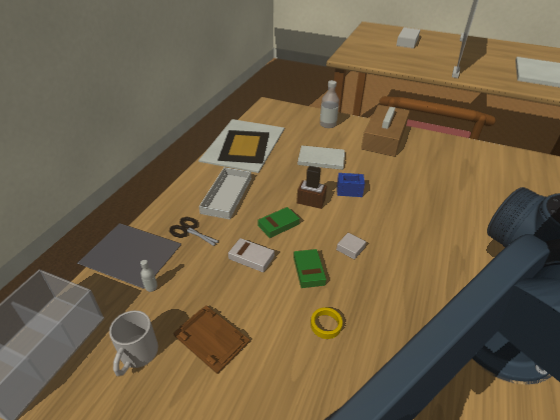

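```bash
python3 - <<'E'
import cv2
t=cv2.imread('pics/top0.png');cv2.imwrite('pics/topz.png',cv2.resize(t[120:300,120:420],(800,480),interpolation=cv2.INTER_CUBIC))
t=cv2.imread('pics/side0.png');cv2.imwrite('pics/sidez.png',cv2.resize(t[130:310,180:400],(733,600),interpolation=cv2.INTER_CUBIC))
E
```

```text
(no output)
```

View pics/topz.png

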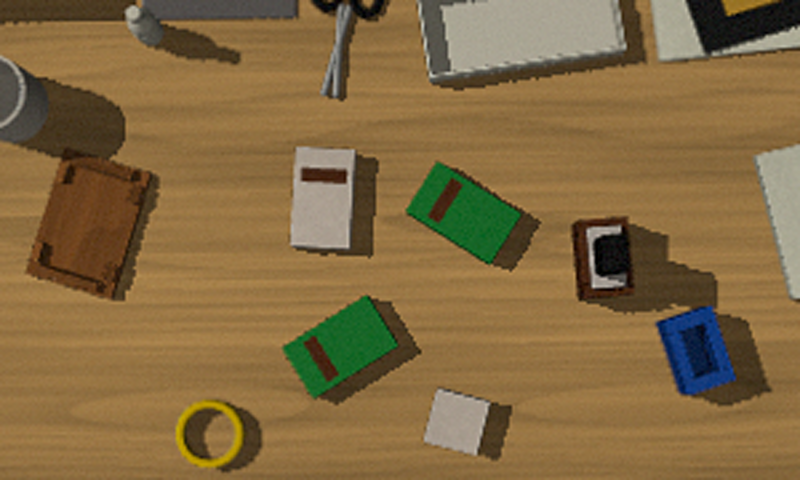

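View pics/sidez.png

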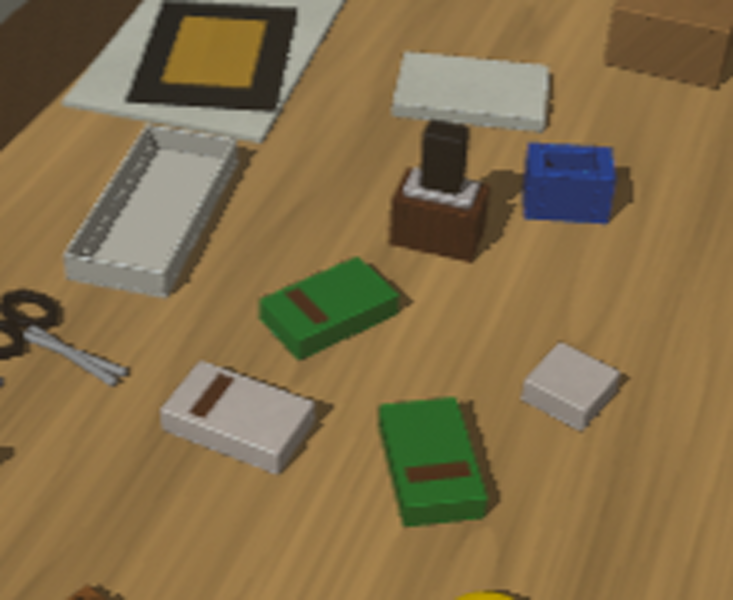

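```bash
cat > fit.py <<'E'
from h import *
from scipy.optimize import minimize
U=4
def box(x,y,yaw,z0,sx,sy,sz,ox=0,oy=0):
    c,s=np.cos(yaw),np.sin(yaw)
    P=[]
    for a in(-1,1):
        for b in(-1,1):
            for k in(0,1):
                u,v=ox+a*sx/2,oy+b*sy/2
                P.append([x+c*u-s*v,y+s*u+c*v,z0+k*sz])
    return np.array(P)
def hullmask(s,Ps):
    m=np.zeros((420*U,560*U),np.uint8)
    for P in Ps:
        q=(proj(s,P)+.5)*U-.5
        cv2.fillConvexPoly(m,cv2.convexHull(np.round(q*16).astype(np.int32)),1,shift=4)
    return cv2.resize(m.astype(np.float32),(560,420),interpolation=cv2.INTER_AREA)
def iou(m,t): return np.minimum(m,t).sum()/np.maximum(m,t).sum()
def fit(snaps,masks,model,p0,step):
    f=lambda p:-sum(iou(hullmask(s,model(p)),m) for s,m in zip(snaps,masks))
    p0=np.array(p0,float);best=None
    for k in range(3):
        sim=np.vstack([p0]+[p0+np.eye(len(p0))[i]*step[i]*(1 if k%2==0 else -1) for i in range(len(p0))])
        r=minimize(f,p0,method="Nelder-Mead",options=dict(initial_simplex=sim,xatol=1e-4,fatol=1e-5,maxiter=300))
        p0=r.x
    return r.x,[iou(hullmask(s,model(r.x)),m) for s,m in zip(snaps,masks)]
def near(cam,thing,px,tol=12):
    out=[r for r in manip.cut_out(cam,thing) if np.hypot(*(np.array(r["point"])-px))<tol]
    return out[0]["mask"].astype(np.float32) if out else None
E
cat > a.py <<'E'
from fit import *
import pickle
np.set_printoptions(precision=4,suppress=True)
T=manip.snapshot("top");S=manip.snapshot("side")
px=dict(block_center=[(241,195),(252,255)],tray_pocket=[(154,204),(212,337)],stand=[(346,217),(312,195)],press_grip=[(348,214),(314,180)])
D={}
for n,(a,b) in px.items():
    D[n]=(near("top",n,a),near("side",n,b)); print(n,[None if m is None else int(m.sum()) for m in D[n]])
print({n:atz(T,[px[n][0]],z)[0] for n,z in (("block_center",.024),("tray_pocket",.01),("stand",.05),("press_grip",.11))})
pickle.dump((T,S,D),open("d0.pkl","wb"))
E
python3 a.py
```

```text
block_center [None, 1010]
tray_pocket [1591, 2720]
stand [242, None]
press_grip [332, 411]
{'block_center': array([0.5887, 0.0116, 0.024 ]), 'tray_pocket': array([0.5686, 0.2482, 0.01  ]), 'stand': array([ 0.5258, -0.2623,  0.05  ]), 'press_grip': array([ 0.53  , -0.2593,  0.11  ])}
```

```bash
cat > b.py <<'E'
from fit import *
import pickle
np.set_printoptions(precision=4,suppress=True)
T,S,D=pickle.load(open("d0.pkl","rb"))
def white(s,x0,x1,y0,y1):
    h=cv2.cvtColor(s["frame"],cv2.COLOR_RGB2HSV); m=np.zeros((420,560),np.uint8)
    m[y0:y1,x0:x1]=((h[...,1]<75)&(h[...,2]>70))[y0:y1,x0:x1]
    m=cv2.morphologyEx(m,cv2.MORPH_CLOSE,np.ones((3,3)))
    c=max(cv2.findContours(m,cv2.RETR_EXTERNAL,cv2.CHAIN_APPROX_NONE)[0],key=cv2.contourArea)
    o=np.zeros_like(m);cv2.drawContours(o,[c],-1,1,-1);return o.astype(np.float32)
bm=[white(T,222,262,165,222),white(S,222,282,232,278)]
print([m.sum() for m in bm])
bmod=lambda p:[box(*p,0,.1,.06,.024)]
for sn,ms in (([T,S],bm),([T],bm[:1]),([S],bm[1:])):
    p,q=fit(sn,ms,bmod,[.589,.012,0],[.006,.006,.1]);print("block",p,np.degrees(p[2]),q)
pb=fit([T,S],bm,bmod,[.589,.012,0],[.006,.006,.1])[0]
tm=D["tray_pocket"]
tmod=lambda p:[box(*p,0,.134,.094,.010)]
for i in ([0,1],[0],[1]):
    p,q=fit([[T,S][k] for k in i],[tm[k] for k in i],tmod,[.5686,.248,-.3],[.006,.006,.1]);print("tray",p,np.degrees(p[2]),q)
    if len(i)==2: pt=p
for n,s,c,w in (("top",T,(200,200),(110,210,120,70)),):pass
def ov(s,name,Ps,crop,sc):
    x0,x1,y0,y1=crop
    im=cv2.resize(s["frame"][y0:y1,x0:x1,::-1],None,fx=sc,fy=sc,interpolation=cv2.INTER_CUBIC)
    for P,col in Ps:
        q=((proj(s,P)-[x0,y0]+.5)*sc-.5)
        cv2.polylines(im,[np.round(q).astype(int)],True,col,1)
    cv2.imwrite("pics/"+name,im)
def rect(p,z,a,b): 
    B=box(*p,z,a,b,0)[::2]; return B[[0,1,3,2]]
Q=[(rect(pb,.024,.1,.06),(0,0,255)),(rect(pt,.01,.134,.094),(0,255,0)),(rect(pt,.019,.109,.069),(255,255,0)),(rect(pt,.01,.103,.063),(255,0,255))]
ov(T,"ovt.png",Q,(120,280,160,240),5);ov(S,"ovs.png",Q,(165,305,225,375),4)
E
python3 b.py
```

```text
[np.float32(850.0), np.float32(966.0)]
block [ 0.5914  0.0132 -0.0533] -3.051960100272846 [np.float32(0.9395856), np.float32(0.9362234)]
block [ 0.5927  0.0133 -0.0588] -3.371518367668327 [np.float32(0.9486696)]
block [ 0.5897  0.0136 -0.0554] -3.1750870198381413 [np.float32(0.9463137)]
tray [ 0.5697  0.2535 -0.2977] -17.059277319431853 [np.float32(0.9047585), np.float32(0.9621433)]
tray [ 0.5705  0.2519 -0.301 ] -17.248118181879452 [np.float32(0.90775436)]
tray [ 0.5695  0.2536 -0.2953] -16.919396991348375 [np.float32(0.96284527)]
```

```bash
sleep 0; python3 - <<'E'
import pickle,numpy as np
import sys
T,S,D=pickle.load(open("d0.pkl","rb"))
import cv2
for n,m in D.items():
    for i,x in enumerate(m):
        if x is not None:
            ys,xs=np.nonzero(x);print(n,i,xs.min(),xs.max(),ys.min(),ys.max())
E
```

```text
block_center 1 228 274 238 271
tray_pocket 0 132 175 177 231
tray_pocket 1 174 248 306 372
stand 0 335 356 201 231
press_grip 0 339 355 205 227
press_grip 1 301 322 165 192
```

View pics/ovt.png

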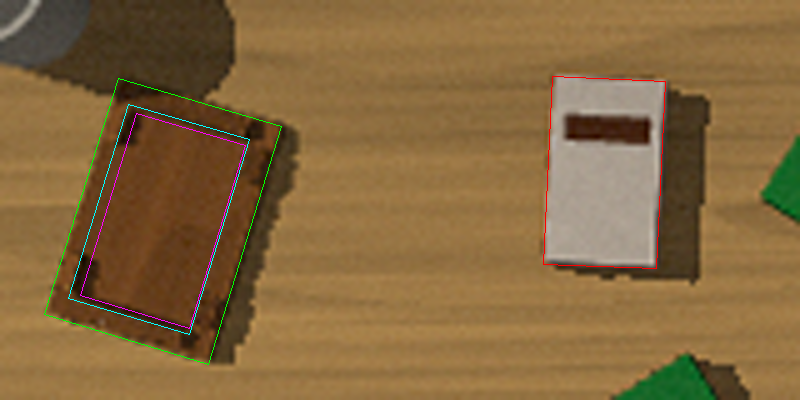

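View pics/ovs.png

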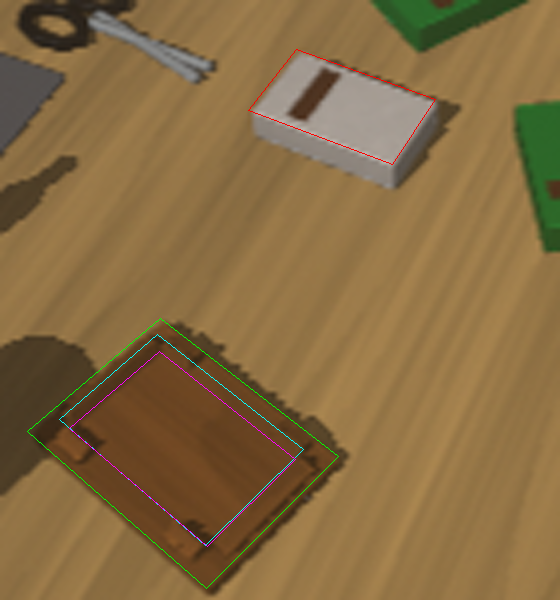

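```bash
cat > c.py <<'E'
from fit import *
import pickle
np.set_printoptions(precision=4,suppress=True)
T=manip.snapshot("top");S=manip.snapshot("side")
st,ss=near("top","stand",(346,217)),near("side","stand",(312,203),16)
pt,ps=near("top","press_grip",(348,214)),near("side","press_grip",(314,180),16)
print([None if m is None else m.sum() for m in (st,ss,pt,ps)])
M=[np.maximum(st,pt),ss if ps is None or ss is None else np.maximum(ss,ps)]
pickle.dump((T,S,M),open("d1.pkl","wb"))
# params x,y,yaw, flange bottom z
mod=lambda p:[box(p[0],p[1],p[2],0,.076,.05,.05),box(p[0],p[1],p[2],p[3],.06,.034,.008),box(p[0],p[1],p[2],p[3]+.008+.002,.036,.026,.056)]
for i in ([0,1],[0],[1]):
    p,q=fit([[T,S][k] for k in i],[M[k] for k in i],mod,[.526,-.262,.05,.05],[.006,.006,.1,.006]);print("stand",p,np.degrees(p[2]),q)
    if len(i)==2: b=p
def ov(s,name,Ps,crop,sc):
    x0,x1,y0,y1=crop
    im=cv2.resize(s["frame"][y0:y1,x0:x1,::-1],None,fx=sc,fy=sc,interpolation=cv2.INTER_CUBIC)
    for P,col in Ps:
        q=((proj(s,P)-[x0,y0]+.5)*sc-.5).astype(int)
        for i in range(8):
            for j in (1,2,4):
                if not i&j: cv2.line(im,tuple(map(int,q[i])),tuple(map(int,q[i|j])),col,1)
    cv2.imwrite("pics/"+name,im)
Q=list(zip(mod(b),((0,255,0),(255,255,0),(0,0,255))))
ov(T,"ovt2.png",Q,(310,400,180,250),6);ov(S,"ovs2.png",Q,(280,350,150,220),7)
E
python3 c.py; cat > go.py <<'E'
import sys
from h import *
from scipy.spatial.transform import Rotation as Ro
np.set_printoptions(precision=2,suppress=True)
# usage: go.py x y z(mm) tooly_deg
x,y,z,a=map(float,sys.argv[1:5])
s=manip.sense();R=s["eef_rot"];p=s["eef_pos"]*1000
a=np.radians(a);Y=np.array([np.cos(a),np.sin(a),0]);Z=np.array([0,0,-1.]);Rt=np.c_[np.cross(Y,Z),Y,Z]
print("t",s["time"],"pos",p,"w",s["width"]*1000,"F",s["wrist_force"],"q",s["q"])
print("shift now-frame",R.T@(np.array([x,y,z])-p),"turn",np.degrees(Ro.from_matrix(R.T@Rt).as_rotvec()),"shift after turn",Rt.T@(np.array([x,y,z])-p))
E
python3 go.py 591.4 13.2 200 86.9
```

```text
[np.float32(262.0), np.float32(444.0), np.float32(329.0), np.float32(376.0)]
stand [ 0.5274 -0.2644  0.0923  0.044 ] 5.287032419249318 [np.float32(0.9042142), np.float32(0.9074568)]
stand [ 0.528  -0.2641  0.0866  0.0529] 4.962214421855288 [np.float32(0.90631956)]
stand [ 0.5266 -0.2648  0.118   0.0437] 6.7624533247138325 [np.float32(0.9139945)]
t 1.5 pos [227.58 582.04 303.91] w 85.25276903189172 F [-0.27  0.17  0.3 ] q [ 58.41  30.22  82.09  -0.    67.69 -10.22]
shift now-frame [-546.03 -397.23  103.93] turn [ -0.    -0.   -18.26] shift after turn [-394.05 -548.33  103.91]
```

View pics/ovt2.png

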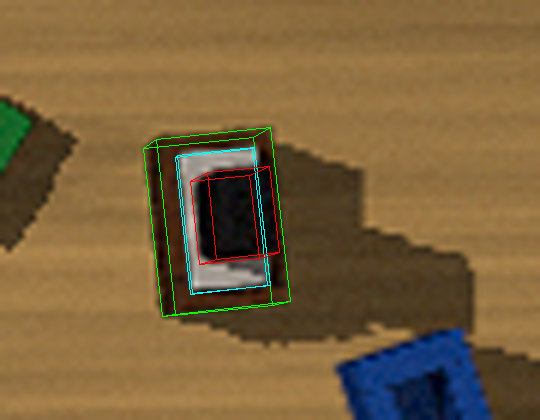

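View pics/ovs2.png

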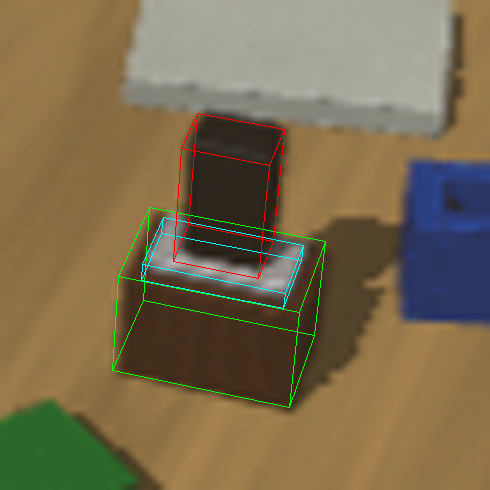

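>>> drive_tool(
  commands=[
    [-49.6,-36.1,0,0,0,0,1],
    [-49.6,-36.1,0,0,0,0,1],
    [-49.6,-36.1,0,0,0,0,1],
    [-49.6,-36.1,0,0,0,0,1],
    [-49.6,-36.1,0,0,0,0,1],
  ],
)

```text
time: 2.12
eef_pos: [0.3962, 0.3226, 0.3043]
eef_rot: [[-0.935, 0.355, 0.005], [0.355, 0.935, 0.005], [-0.003, 0.006, -1.0]]
wrist_force: [1.1, 1.0, -0.1]
width: 0.0858
```

>>> drive_tool(
  commands=[
    [-49.6,-36.1,0,0,0,0,1],
    [-49.6,-36.1,0,0,0,0,1],
    [-49.6,-36.1,0,0,0,0,1],
    [-49.6,-36.1,0,0,0,0,1],
    [-49.6,-36.1,0,0,0,0,1],
  ],
)

```text
time: 2.75
eef_pos: [0.5669, 0.0604, 0.3056]
eef_rot: [[-0.935, 0.355, 0.01], [0.356, 0.935, 0.006], [-0.007, 0.009, -1.0]]
wrist_force: [1.1, -0.0, -1.2]
width: 0.0854
```

```bash
python3 go.py 591.4 13.2 200 86.9
```

```text
t 2.75 pos [566.89  60.43 305.55] w 85.43560044500968 F [ 1.12 -0.04 -1.17] q [ -5.31  25.69  90.34   0.47  63.44 -74.69]
shift now-frame [-38.97 -36.43 105.48] turn [  0.48   0.48 -17.72] shift after turn [-27.02 -45.83 105.55]
```

>>> drive_tool(
  commands=[
    [0,0,0,0.3,0.3,-8.9,1],
    [0,0,0,0.2,0.2,-8.9,1],
    [-13.5,-23,35,0,0,0,1],
    [-13.5,-23,35,0,0,0,1],
    [0,0,20,0,0,0,1],
  ],
)

```text
time: 3.38
eef_pos: [0.5986, 0.0053, 0.2164]
eef_rot: [[-0.999, 0.05, 0.011], [0.05, 0.999, -0.003], [-0.011, -0.002, -1.0]]
wrist_force: [-0.5, -0.2, 0.7]
width: 0.0856
```

```bash
python3 go.py 591.4 13.2 76 86.9
```

```text
t 3.375 pos [598.63   5.29 216.43] w 85.61635492407919 F [-0.49 -0.25  0.73] q [-10.17  34.34  90.9   -0.05  54.12 -97.25]
shift now-frame [  9.17   7.83 140.32] turn [-0.12  0.63  0.21] shift after turn [  7.64   7.51 140.43]
```

>>> drive_tool(
  commands=[
    [7.5,7.5,30,0,0.6,0.2,1],
    [0,0,25,0,0,0,1],
    [0,0,0,0,0,0,1],
  ],
)

```text
time: 3.75
eef_pos: [0.5916, 0.0124, 0.1582]
eef_rot: [[-0.998, 0.056, -0.002], [0.056, 0.998, -0.002], [0.002, -0.002, -1.0]]
wrist_force: [0.7, 0.0, -0.0]
width: 0.0852
```

```bash
python3 go.py 591.4 13.2 76 86.9; python3 - <<'E'
from h import *
for c in("top","side"):
    s=manip.snapshot(c);f=s["frame"];x0,y0=(200,150) if c=="top" else (190,190)
    cv2.imwrite("pics/g1%s.png"%c,cv2.resize(f[y0:y0+110,x0:x0+140,::-1],None,fx=5,fy=5,interpolation=cv2.INTER_CUBIC))
E
```

```text
t 3.75 pos [591.62  12.36 158.24] w 85.220954954778 F [ 0.7   0.03 -0.01] q [ -9.57  39.01  93.5   -0.15  47.6  -96.28]
shift now-frame [ 0.09  0.97 82.24] turn [-0.1  -0.12 -0.09] shift after turn [ 0.26  0.83 82.24]
```

View pics/g1side.png

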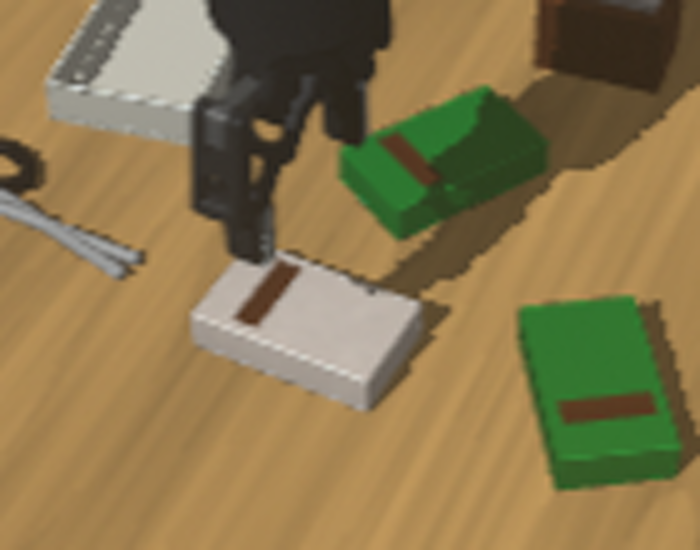

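>>> drive_tool(
  commands=[
    [0,1,25,0,0,0,1],
    [0,0,25,0,0,0,1],
    [0,0,20,0,0,0,1],
    [0,0,6,0,0,0,1],
    [0,0,2,0,0,0,1],
  ],
)

```text
time: 4.47
eef_pos: [0.6001, 0.0121, 0.089]
eef_rot: [[-0.998, 0.055, 0.02], [0.055, 0.998, -0.005], [-0.021, -0.004, -1.0]]
wrist_force: [-0.0, 0.3, -0.4]
width: 0.0854
```

```bash
python3 go.py 591.4 13.2 76 86.9
```

```text
t 4.475 pos [600.06  12.15  89.  ] w 85.44669935759872 F [-0.05  0.27 -0.38] q [ -9.46  45.55  94.28  -0.17  38.97 -96.16]
shift now-frame [ 8.97  0.63 12.81] turn [-0.24  1.18 -0.06] shift after turn [ 8.71  0.58 13.  ]
```

>>> drive_tool(
  commands=[
    [9,0.6,6,-0.2,1.2,0,1],
    [0,0,3,0,0,0,1],
    [0,0,0,0,0,0,1],
  ],
)

```text
time: 4.85
eef_pos: [0.5916, 0.0132, 0.0814]
eef_rot: [[-0.998, 0.055, 0.002], [0.055, 0.998, -0.001], [-0.002, -0.001, -1.0]]
wrist_force: [-0.7, 0.6, 0.1]
width: 0.0853
```

```bash
python3 go.py 591.4 13.2 76 86.9
```

```text
t 4.85 pos [591.64  13.18  81.39] w 85.34482040553985 F [-0.72  0.6   0.09] q [ -9.52  46.1   94.99  -0.06  38.81 -96.32]
shift now-frame [0.25 0.01 5.39] turn [-0.05  0.1  -0.05] shift after turn [0.24 0.01 5.39]
```

>>> drive_tool(
  commands=[
    [0.2,0,5.5,0,0.2,0,1],
    [0,0,0,0,0,0,1],
    [0,0,0,0,0,0,0.2],
    [0,0,0,0,0,0,0.2],
    [0,0,0,0,0,0,0.2],
  ],
  newtons=30,
)

```text
time: 5.48
eef_pos: [0.5919, 0.0131, 0.0759]
eef_rot: [[-0.998, 0.055, -0.001], [0.055, 0.998, -0.001], [0.001, -0.001, -1.0]]
wrist_force: [0.3, 0.8, -1.0]
width: 0.0597
```

>>> drive_tool(
  commands=[
    [0,0,0,0,0,0,0.2],
    [0,0,0,0,0,0,0.2],
    [0,0,0,0,0,0,0.2],
  ],
)

```text
time: 5.85
eef_pos: [0.5918, 0.0131, 0.0759]
eef_rot: [[-0.998, 0.055, -0.001], [0.055, 0.998, -0.001], [0.001, -0.001, -1.0]]
wrist_force: [-0.9, 0.9, -0.8]
width: 0.0592
```

```bash
python3 go.py 591.4 13.2 150 86.9
```

```text
t 5.85 pos [591.84  13.12  75.89] w 59.21590796643335 F [-0.88  0.93 -0.84] q [ -9.51  46.66  94.91  -0.1   38.49 -96.28]
shift now-frame [  0.53  -0.01 -74.11] turn [-0.05 -0.06 -0.06] shift after turn [  0.45   0.06 -74.11]
```

>>> drive_tool(
  commands=[
    [0,0,-20,0,0,0,0.2],
    [0,0,-25,0,0,0,0.2],
    [0,0,-25,0,0,0,0.2],
    [0,0,-20,0,0,0,0.2],
    [0,0,0,0,0,0,0.2],
  ],
)

```text
time: 6.48
eef_pos: [0.5921, 0.0133, 0.1728]
eef_rot: [[-0.998, 0.055, 0.001], [0.055, 0.998, -0.001], [-0.001, -0.001, -1.0]]
wrist_force: [0.6, 0.1, -0.0]
width: 0.0593
```

```bash
python3 go.py 569.7 253.5 150 73
```

```text
t 6.475 pos [592.07  13.27 172.78] w 59.318597747514374 F [ 0.6   0.1  -0.01] q [ -9.5   37.72  93.11  -0.08  49.1  -96.3 ]
shift now-frame [ 35.54 238.67  22.46] turn [-0.06  0.07 13.85] shift after turn [ 91.63 223.19  22.78]
```

>>> drive_tool(
  commands=[
    [0,0,0,0,0,6.9,0.2],
    [0,0,0,0,0,6.9,0.2],
    [18,44,0,0,0,0,0.2],
    [18,44,0,0,0,0,0.2],
    [18,44,0,0,0,0,0.2],
  ],
)

```text
time: 7.1
eef_pos: [0.5797, 0.1548, 0.1717]
eef_rot: [[-0.952, 0.307, -0.0], [0.307, 0.952, -0.002], [-0.0, -0.002, -1.0]]
wrist_force: [0.4, 0.2, -1.7]
width: 0.0592
```

>>> drive_tool(
  commands=[
    [18,44,0,0,0,0,0.2],
    [18,44,0,0,0,0,0.2],
    [5,10,0,0,0,0,0.2],
    [0,0,0,0,0,0,0.2],
    [0,0,0,0,0,0,0.2],
  ],
)

```text
time: 7.72
eef_pos: [0.5675, 0.2653, 0.169]
eef_rot: [[-0.953, 0.303, -0.006], [0.303, 0.953, -0.004], [0.004, -0.005, -1.0]]
wrist_force: [0.2, -0.2, -1.1]
width: 0.0596
```

```bash
python3 go.py 569.7 253.5 130 73
```

```text
t 7.725 pos [567.54 265.25 168.96] w 59.58083490323641 F [ 0.15 -0.23 -1.08] q [ 14.89  40.14  87.75  -0.16  52.48 -57.36]
shift now-frame [ -5.79 -10.33  38.99] turn [-0.31 -0.25 -0.65] shift after turn [ -5.5  -10.61  38.96]
```

>>> drive_tool(
  commands=[
    [-5.5,-10.5,18,-0.3,-0.2,-0.6,0.2],
    [0,0,20,0,0,0,0.2],
    [0,0,0,0,0,0,0.2],
  ],
)

```text
time: 8.1
eef_pos: [0.5709, 0.2484, 0.1306]
eef_rot: [[-0.954, 0.298, -0.0], [0.298, 0.954, -0.001], [0.0, -0.001, -1.0]]
wrist_force: [-0.6, 0.2, -0.4]
width: 0.0594
```

```bash
python3 go.py 569.7 253.5 130 73; cat > d.py <<'E'
from fit import *
import sys
# draw tray & expected block outline from tcp pose
tag=sys.argv[1]
np.set_printoptions(precision=4,suppress=True)
s=manip.sense();p=s["eef_pos"];R=s["eef_rot"]
pt=[.5697,.2535,-.2977]
def rect(p,z,a,b): 
    B=box(*p,z,a,b,0)[::2]; return B[[0,1,3,2]]
yaw=np.arctan2(R[1,0],R[0,0])+np.pi
zt=p[2]-.076+.024
Q=[(rect(pt,.01,.134,.094),(0,255,0)),(rect((p[0],p[1],yaw),zt,.1,.06),(0,0,255))]
for c,(x0,x1,y0,y1) in (("top",(110,220,160,250)),("side",(150,290,260,385))):
    S=manip.snapshot(c)
    im=cv2.resize(S["frame"][y0:y1,x0:x1,::-1],None,fx=5,fy=5,interpolation=cv2.INTER_CUBIC)
    cv2.imwrite("pics/%s%sr.png"%(tag,c),im)
    im=im.copy()
    for P,col in Q:
        cv2.polylines(im,[np.round((proj(S,P)-[x0,y0]+.5)*5).astype(int)],True,col,1)
    cv2.imwrite("pics/%s%s.png"%(tag,c),im)
E
python3 d.py g2
```

```text
t 8.1 pos [570.87 248.36 130.63] w 59.384220432268734 F [-0.64  0.19 -0.42] q [ 13.25  43.07  89.51  -0.05  47.46 -59.35]
shift now-frame [2.65 4.55 0.62] turn [-0.05 -0.01 -0.36] shift after turn [2.62 4.57 0.63]
```

View pics/g2side.png

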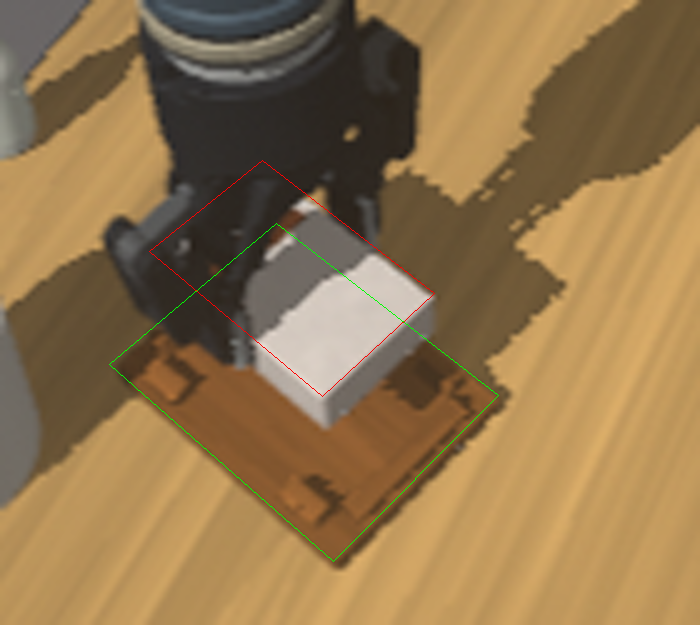

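View pics/g2top.png

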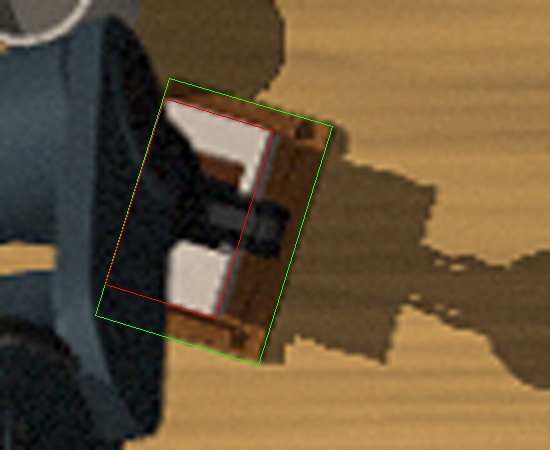

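>>> drive_tool(
  commands=[
    [2.6,4.6,10,0,0,-0.3,0.2],
    [0,0,12,0,0,0,0.2],
    [0,0,0,0,0,0,0.2],
  ],
)

```text
time: 8.57
eef_pos: [0.5719, 0.2546, 0.1105]
eef_rot: [[-0.956, 0.293, 0.006], [0.293, 0.956, 0.001], [-0.006, 0.003, -1.0]]
wrist_force: [-0.4, -0.1, -1.3]
width: 0.0592
```

```bash
python3 go.py 569.7 253.5 96 73
```

```text
t 8.575 pos [571.87 254.56 110.49] w 59.198210391523496 F [-0.41 -0.06 -1.32] q [ 13.79  44.93  89.57  -0.05  45.14 -59.15]
shift now-frame [ 1.85 -1.68 14.47] turn [ 0.15  0.32 -0.03] shift after turn [ 1.77 -1.64 14.49]
```

>>> drive_tool(
  commands=[
    [1.8,-1.6,8,0.1,0.3,0,0.2],
    [0,0,4,0,0,0,0.2],
    [0,0,0,0,0,0,0.2],
  ],
)

```text
time: 8.95
eef_pos: [0.5695, 0.2538, 0.0976]
eef_rot: [[-0.956, 0.292, 0.0], [0.292, 0.956, 0.001], [-0.0, 0.001, -1.0]]
wrist_force: [0.5, 0.8, -0.6]
width: 0.0592
```

```bash
python3 go.py 569.7 253.5 96 73;python3 d.py g3
```

```text
t 8.95 pos [569.52 253.8   97.56] w 59.20211529475386 F [ 0.48  0.83 -0.55] q [ 13.75  46.02  89.93   0.05  44.02 -59.29]
shift now-frame [-0.26 -0.24  1.56] turn [0.04 0.   0.01] shift after turn [-0.26 -0.24  1.56]
```

View pics/g3side.png

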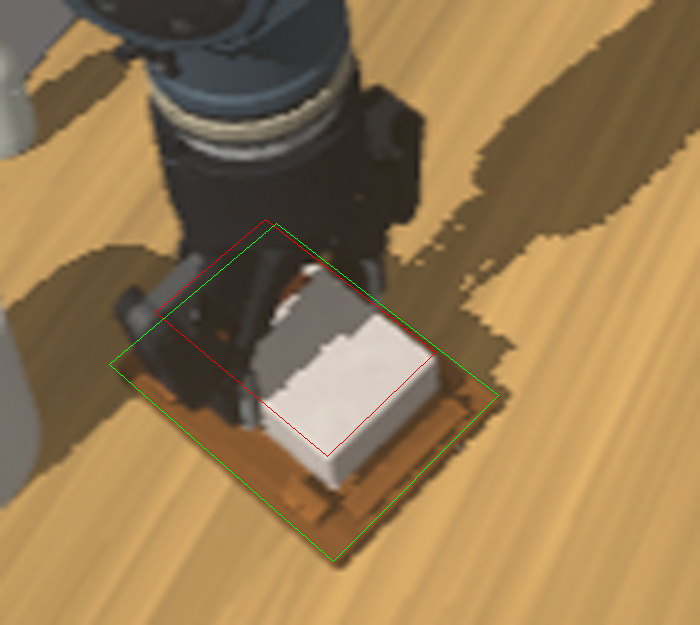

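View pics/g3top.png

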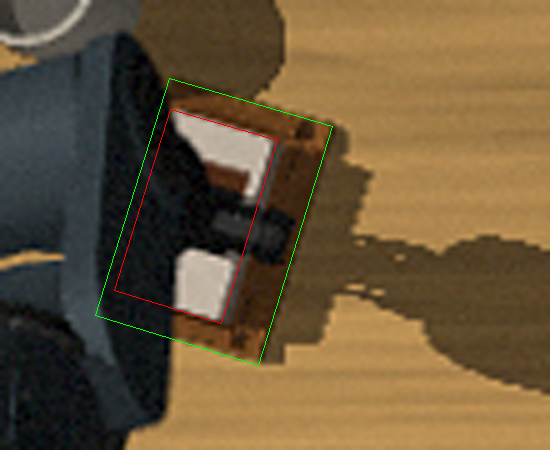

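>>> drive_tool(
  commands=[
    [0,0,4,0,0,0,0.2],
    [0,0,2,0,0,0,0.2],
    [0,0,0,0,0,0,0.2],
  ],
)

```text
time: 9.43
eef_pos: [0.57, 0.2539, 0.092]
eef_rot: [[-0.956, 0.292, 0.002], [0.292, 0.956, 0.001], [-0.001, 0.002, -1.0]]
wrist_force: [0.7, 0.5, -1.5]
width: 0.0595
```

```bash
python3 go.py 569.7 253.5 86 73
```

```text
t 9.425 pos [570.01 253.91  92.  ] w 59.49701008887145 F [ 0.71  0.49 -1.54] q [ 13.75  46.53  89.97   0.05  43.39 -59.29]
shift now-frame [ 0.19 -0.49  6.  ] turn [0.09 0.08 0.  ] shift after turn [ 0.18 -0.48  6.  ]
```

No force yet; block 6 mm above the floor.

>>> drive_tool(
  commands=[
    [0.2,-0.4,3,0.1,0.1,0,0.2],
    [0,0,1.5,0,0,0,0.2],
    [0,0,1,0,0,0,0.2],
    [0,0,0.5,0,0,0,0.2],
  ],
)

```text
time: 9.93
eef_pos: [0.5698, 0.2536, 0.0859]
eef_rot: [[-0.956, 0.292, -0.0], [0.292, 0.956, -0.0], [0.0, -0.0, -1.0]]
wrist_force: [-0.6, 0.6, 2.8]
width: 0.0592
```

```bash
python3 go.py 569.7 253.5 86 73
```

```text
t 9.925 pos [569.77 253.55  85.88] w 59.23618759764912 F [-0.59  0.62  2.82] q [ 13.74  47.09  90.    -0.    42.94 -59.26]
shift now-frame [ 0.05 -0.07 -0.12] turn [-0.02 -0.02  0.  ] shift after turn [ 0.05 -0.07 -0.12]
```

>>> drive_tool(
  commands=[
    [0,0,0,0,0,0,1],
    [0,0,0,0,0,0,1],
    [0,0,0,0,0,0,1],
    [0,0,0,0,0,0,1],
  ],
)

```text
time: 10.42
eef_pos: [0.5703, 0.2537, 0.0864]
eef_rot: [[-0.956, 0.292, 0.001], [0.292, 0.956, 0.0], [-0.001, 0.001, -1.0]]
wrist_force: [0.2, 0.7, 0.2]
width: 0.0855
```

>>> drive_tool(
  commands=[
    [0,0,-15,0,0,0,1],
    [0,0,-30,0,0,0,1],
    [0,0,-40,0,0,0,1],
    [0,0,-50,0,0,0,1],
    [0,0,-40,0,0,0,1],
  ],
)

```text
time: 11.05
eef_pos: [0.5687, 0.2532, 0.2665]
eef_rot: [[-0.956, 0.292, -0.005], [0.292, 0.956, -0.001], [0.004, -0.002, -1.0]]
wrist_force: [-0.1, 1.3, -0.3]
width: 0.0856
```

```bash
python3 go.py 527 -264 250 -85;python3 d.py g4
```

```text
t 11.05 pos [568.71 253.23 266.55] w 85.60612737837478 F [-0.13  1.29 -0.33] q [ 13.73  32.53  84.43   0.    63.31 -59.26]
shift now-frame [-111.46 -506.77   17.31] turn [ -0.35   0.13 157.99] shift after turn [-86.63 511.62  16.55]
```

View pics/g4sider.png

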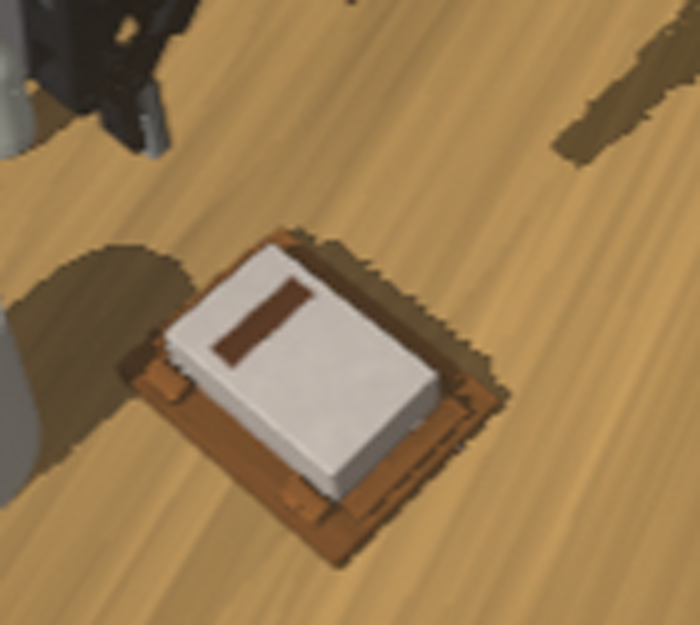

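>>> drive_tool(
  commands=[
    [-11,-50,0,0,0,0,1],
    [-11,-50,0,0,0,0,1],
    [-11,-50,0,0,0,0,1],
    [-11,-50,0,0,0,0,1],
    [-11,-50,0,0,0,0,1],
  ],
)

```text
time: 11.78
eef_pos: [0.5498, -0.0041, 0.2717]
eef_rot: [[-0.959, 0.284, 0.01], [0.284, 0.959, 0.002], [-0.009, 0.005, -1.0]]
wrist_force: [0.9, -0.8, 0.3]
width: 0.0853
```

>>> drive_tool(
  commands=[
    [-11,-50,0,0,0,0,1],
    [-11,-50,0,0,0,0,1],
    [-11,-50,0,0,0,0,1],
    [-11,-50,0,0,0,0,1],
    [0,0,0,0,0,0,1],
  ],
)

```text
time: 12.4
eef_pos: [0.532, -0.2181, 0.2711]
eef_rot: [[-0.957, 0.289, 0.01], [0.289, 0.957, 0.002], [-0.009, 0.005, -1.0]]
wrist_force: [0.3, 0.9, -0.2]
width: 0.0855
```

>>> drive_tool(
  commands=[
    [0,0,0,0,0,10.5,1],
    [0,0,0,0,0,10.5,1],
    [0,0,0,0,0,10.5,1],
    [0,0,0,0,0,10.5,1],
    [0,0,0,0,0,10.5,1],
  ],
)

```text
time: 13.02
eef_pos: [0.5295, -0.2127, 0.27]
eef_rot: [[-0.333, 0.943, 0.004], [0.943, 0.333, 0.008], [0.006, 0.007, -1.0]]
wrist_force: [-0.2, 0.5, 0.9]
width: 0.0852
```

>>> drive_tool(
  commands=[
    [0,0,0,0,0,10.5,1],
    [0,0,0,0,0,10.5,1],
    [0,0,0,0,0,10.5,1],
    [0,0,0,0,0,10.5,1],
    [0,0,0,0,0,10.5,1],
  ],
)

```text
time: 13.65
eef_pos: [0.5275, -0.2046, 0.2692]
eef_rot: [[0.563, 0.827, -0.001], [0.827, -0.562, 0.014], [0.011, -0.009, -1.0]]
wrist_force: [-0.5, 0.3, -1.1]
width: 0.0852
```

>>> drive_tool(
  commands=[
    [0,0,0,0,0,10.5,1],
    [0,0,0,0,0,10.5,1],
    [0,0,0,0,0,10.5,1],
    [0,0,0,0,0,10.5,1],
    [0,0,0,0,0,10.5,1],
  ],
)

```text
time: 14.28
eef_pos: [0.5253, -0.1966, 0.2685]
eef_rot: [[0.999, 0.036, -0.007], [0.036, -0.999, 0.019], [-0.006, -0.02, -1.0]]
wrist_force: [0.5, 0.0, 0.2]
width: 0.0852
```

```bash
python3 go.py 527 -264 210 -85; cat > e.py <<'E'
from fit import *
np.set_printoptions(precision=4,suppress=True)
T=manip.snapshot("top");S=manip.snapshot("side");save(T,"top5.png");save(S,"side5.png")
def white(s,x0,x1,y0,y1):
    h=cv2.cvtColor(s["frame"],cv2.COLOR_RGB2HSV); m=np.zeros((420,560),np.uint8)
    m[y0:y1,x0:x1]=((h[...,1]<75)&(h[...,2]>70))[y0:y1,x0:x1]
    m=cv2.morphologyEx(m,cv2.MORPH_CLOSE,np.ones((3,3)))
    c=max(cv2.findContours(m,cv2.RETR_EXTERNAL,cv2.CHAIN_APPROX_NONE)[0],key=cv2.contourArea)
    o=np.zeros_like(m);cv2.drawContours(o,[c],-1,1,-1);return o.astype(np.float32)
bm=[white(T,135,178,177,230),white(S,180,242,305,362)]
bmod=lambda p:[box(*p,.018,.1,.06,.016)]
p,q=fit([T,S],bm,bmod,[.57,.2536,-.297],[.006,.006,.1]);print("block",p,np.degrees(p[2]),q,[m.sum() for m in bm])
# strip: brown dark inside block mask
P=proj(T,box(.57,.2536,-.297,.034,.1,.06,0))
for s,nm in ((T,"top"),(S,"side")):
    for r in manip.mark_of(nm,"strip"): print(nm,np.round(r["point"],1),round(float(r["score"]),2),atz(s,[r["point"]],.034)[0])
c,sn=np.cos(p[2]),np.sin(p[2]);print("strip exp",p[0]+.022*c,p[1]+.022*sn)
E
python3 e.py
```

```text
t 14.275 pos [ 525.34 -196.59  268.47] w 85.19359345752534 F [0.53 0.05 0.18] q [-32.23  28.08  93.1    0.86  59.73  55.26]
shift now-frame [-0.43 68.56 57.13] turn [-1.14  0.31 -2.94] shift after turn [-4.23 67.29 58.47]
block [ 0.5681  0.2551 -0.2981] -17.081554510781565 [np.float32(0.92908275), np.float32(0.94147694)] [np.float32(896.0), np.float32(1550.0)]
top [241.  255.8] 0.89 [0.4284 0.0119 0.034 ]
top [287.3 194.6] 0.81 [ 0.5874 -0.1109  0.034 ]
top [248.8 133.1] 0.75 [ 0.7532 -0.0105  0.034 ]
top [154.5 193.1] 0.65 [0.5956 0.2411 0.034 ]
side [199.9 323.2] 0.85 [0.5936 0.2489 0.034 ]
side [310.7 273.1] 0.74 [0.4267 0.0307 0.034 ]
side [268. 220.] 0.64 [ 0.5918 -0.0987  0.034 ]
side [308.9 202.5] 0.6 [ 0.5156 -0.2118  0.034 ]
strip exp 0.5891646552497495 0.2486725053428122
```

>>> drive_tool(
  commands=[
    [-2,34,20,-0.6,0.2,-1.5,1],
    [-2,33,20,-0.5,0,-1.4,1],
    [0,0,10,0,0,0,1],
    [0,0,0,0,0,0,1],
  ],
)

```text
time: 14.98
eef_pos: [0.5258, -0.2631, 0.2169]
eef_rot: [[0.994, 0.109, -0.0], [0.109, -0.994, 0.0], [-0.0, -0.0, -1.0]]
wrist_force: [0.5, -0.2, 0.4]
width: 0.0853
```

```bash
python3 go.py 527 -264 210 -85; python3 - <<'E'
from h import *
for c in("top","side"):
    s=manip.snapshot(c);f=s["frame"];x0,y0=(290,160) if c=="top" else (260,120)
    cv2.imwrite("pics/g6%s.png"%c,cv2.resize(f[y0:y0+110,x0:x0+120,::-1],None,fx=5,fy=5,interpolation=cv2.INTER_CUBIC))
E
```

```text
t 14.975 pos [ 525.83 -263.09  216.92] w 85.33201704652708 F [ 0.49 -0.15  0.41] q [-37.46  33.77  92.09   0.    54.15  46.31]
shift now-frame [1.06 1.04 6.92] turn [-0.01  0.01  1.23] shift after turn [1.08 1.01 6.92]
```

View pics/g6side.png

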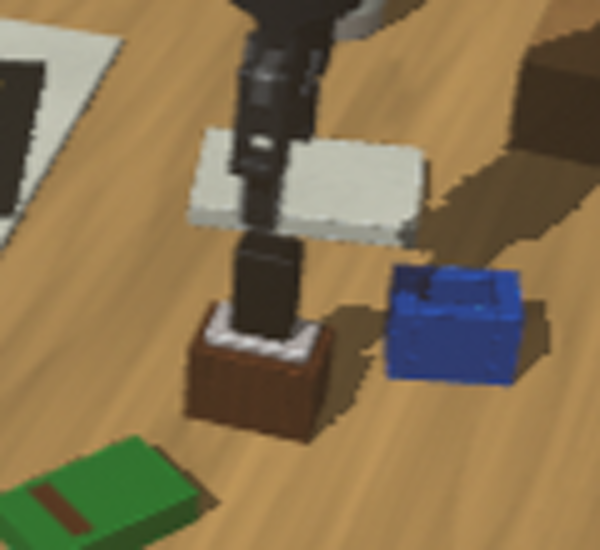

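View pics/side5.png

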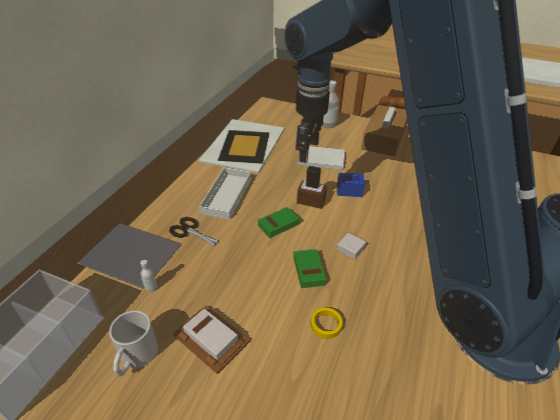

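```bash
python3 - <<'E'
from h import *
import pickle
T,S,M=pickle.load(open("d1.pkl","rb"))
def tri(a,b):
    o1,d1=ray(T,[a]);o2,d2=ray(S,[b]);d1=d1[0];d2=d2[0]
    A=np.c_[d1,-d2];t=np.linalg.lstsq(A,o2-o1,rcond=None)[0];p,q=o1+t[0]*d1,o2+t[1]*d2
    return (p+q)/2,np.linalg.norm(p-q)
print(tri((348.6,212.2),(316.6,175)))
# dark handle masks by colour
for s,(x0,x1,y0,y1),z in ((T,(335,360,200,232),.11),(S,(304,325,164,195),None)):
    g=s["frame"].max(2);m=np.zeros_like(g);m[y0:y1,x0:x1]=(g<45)[y0:y1,x0:x1]
    ys,xs=np.nonzero(m);print(len(xs),xs.min(),xs.max(),ys.min(),ys.max(),xs.mean(),ys.mean())
print(atz(T,[[348.6,213.8]],.11),atz(T,[[348.6,213.8]],.085))
E
```

```text
(array([ 0.52591428, -0.26580756,  0.09194982]), np.float64(0.019922363718297198))
259 335 356 204 231 347.984555984556 216.55598455598457
124 307 319 171 187 313.5403225806452 180.08870967741936
[[ 0.53049868 -0.26076957  0.11      ]] [[ 0.53196306 -0.264296    0.085     ]]
```

>>> drive_tool(
  commands=[
    [1,1,20,0,0,1.2,1],
    [0,0,20,0,0,0,1],
    [0,0,15,0,0,0,1],
    [0,0,8,0,0,0,1],
    [0,0,0,0,0,0,1],
  ],
)

```text
time: 15.7
eef_pos: [0.5302, -0.262, 0.1574]
eef_rot: [[0.996, 0.093, 0.008], [0.093, -0.996, -0.005], [0.007, 0.006, -1.0]]
wrist_force: [-0.2, -0.3, 0.2]
width: 0.0855
```

```bash
python3 go.py 527 -264 138 -85
```

```text
t 15.7 pos [ 530.17 -262.04  157.38] w 85.46028257269965 F [-0.15 -0.32  0.17] q [-37.13  38.92  93.97   0.03  46.57  47.52]
shift now-frame [-3.48  1.54 19.36] turn [ 0.35 -0.42  0.33] shift after turn [-3.33  1.67 19.38]
```

>>> drive_tool(
  commands=[
    [-3.4,1.6,12,0.3,-0.4,0.3,1],
    [0,0,8,0,0,0,1],
    [0,0,0,0,0,0,1],
  ],
)

```text
time: 16.08
eef_pos: [0.5273, -0.2646, 0.137]
eef_rot: [[0.996, 0.087, 0.001], [0.087, -0.996, -0.002], [0.001, 0.002, -1.0]]
wrist_force: [-0.7, 0.2, -0.6]
width: 0.0858
```

```bash
python3 go.py 527 -264 138 -85;python3 - <<'E'
from h import *
for c in("top","side"):
    s=manip.snapshot(c);f=s["frame"];x0,y0=(290,160) if c=="top" else (260,120)
    cv2.imwrite("pics/g7%s.png"%c,cv2.resize(f[y0:y0+110,x0:x0+120,::-1],None,fx=5,fy=5,interpolation=cv2.INTER_CUBIC))
E
```

```text
t 16.075 pos [ 527.28 -264.56  136.96] w 85.7875157916676 F [-0.72  0.23 -0.57] q [-37.48  40.78  94.44  -0.04  44.66  47.53]
shift now-frame [-0.23 -0.58 -1.04] turn [ 0.1  -0.07  0.02] shift after turn [-0.23 -0.58 -1.04]
```

View pics/g7side.png

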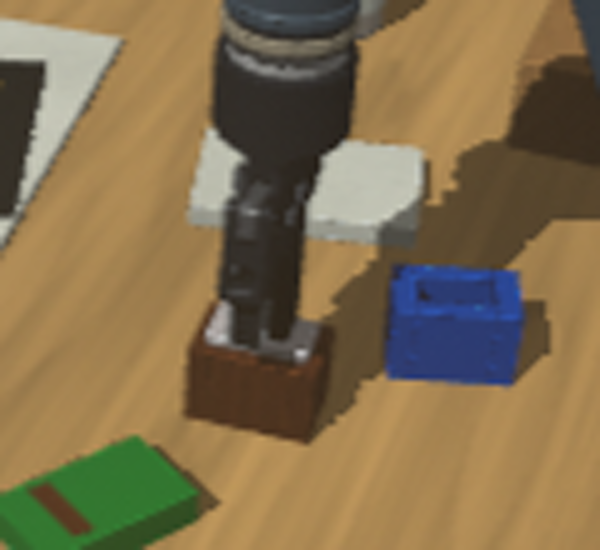

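>>> drive_tool(
  commands=[
    [0,0,0,0,0,0,-0.6],
    [0,0,0,0,0,0,-0.6],
    [0,0,0,0,0,0,-0.6],
    [0,0,0,0,0,0,-0.6],
    [0,0,0,0,0,0,-0.6],
  ],
  newtons=50,
)

```text
time: 16.8
eef_pos: [0.528, -0.265, 0.1385]
eef_rot: [[0.996, 0.088, 0.004], [0.088, -0.996, -0.004], [0.003, 0.004, -1.0]]
wrist_force: [-0.9, -0.4, -0.7]
width: 0.0254
```

>>> drive_tool(
  commands=[
    [0,0,0,0,0,0,-0.6],
    [0,0,0,0,0,0,-0.6],
    [0,0,0,0,0,0,-0.6],
  ],
)

```text
time: 17.18
eef_pos: [0.5281, -0.265, 0.1385]
eef_rot: [[0.996, 0.088, 0.004], [0.088, -0.996, -0.004], [0.003, 0.004, -1.0]]
wrist_force: [0.9, 0.6, 0.6]
width: 0.0257
```

```bash
python3 go.py 527 -264 138 -85
```

```text
t 17.175 pos [ 528.06 -265.01  138.48] w 25.687086401364702 F [0.85 0.6  0.6 ] q [-37.47  40.65  94.38  -0.04  44.68  47.53]
shift now-frame [-0.97 -1.1   0.48] turn [ 0.22 -0.2   0.02] shift after turn [-0.97 -1.09  0.48]
```

>>> drive_tool(
  commands=[
    [0,0,-12,0.2,-0.2,0,-0.6],
    [0,0,-20,0,0,0,-0.6],
    [0,0,-25,0,0,0,-0.6],
    [0,0,-25,0,0,0,-0.6],
    [0,0,-20,0,0,0,-0.6],
  ],
)

```text
time: 17.8
eef_pos: [0.5265, -0.2638, 0.2429]
eef_rot: [[0.996, 0.088, -0.006], [0.088, -0.996, 0.004], [-0.006, -0.005, -1.0]]
wrist_force: [1.4, 0.5, -1.2]
width: 0.0255
```

>>> drive_tool(
  commands=[
    [0,0,-5,0,0,0,-0.6],
    [0,0,0,0,0,0,-0.6],
  ],
)

```text
time: 18.05
eef_pos: [0.5268, -0.264, 0.25]
eef_rot: [[0.996, 0.088, -0.004], [0.088, -0.996, 0.002], [-0.003, -0.003, -1.0]]
wrist_force: [-0.4, -0.3, -3.2]
width: 0.0254
```

```bash
python3 go.py 590 248 245 -17; python3 - <<'E'
from h import *
for c in("top","side"):
    s=manip.snapshot(c);f=s["frame"];x0,y0=(290,160) if c=="top" else (260,100)
    cv2.imwrite("pics/g8%s.png"%c,cv2.resize(f[y0:y0+120,x0:x0+120,::-1],None,fx=5,fy=5,interpolation=cv2.INTER_CUBIC))
E
```

```text
t 18.05 pos [ 526.84 -264.03  249.98] w 25.39855731077366 F [-0.43 -0.34 -3.15] q [-37.47  31.34  90.25  -0.02  58.66  47.51]
shift now-frame [ 107.87 -504.49    5.98] turn [ -0.25   0.08 -67.97] shift after turn [508.12 -89.3    4.98]
```

View pics/g8side.png

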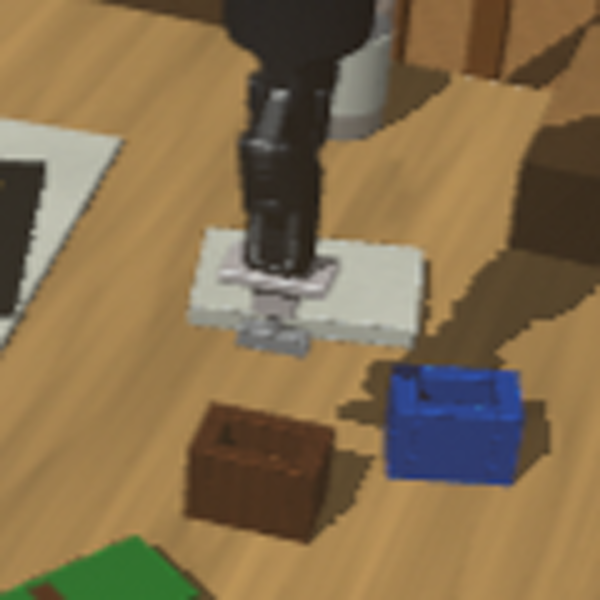

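>>> drive_tool(
  commands=[
    [10.8,-50,0,0,0,0,-0.6],
    [10.8,-50,0,0,0,0,-0.6],
    [10.8,-50,0,0,0,0,-0.6],
    [10.8,-50,0,0,0,0,-0.6],
    [10.8,-50,0,0,0,0,-0.6],
  ],
)

```text
time: 18.77
eef_pos: [0.559, -0.0077, 0.2447]
eef_rot: [[0.997, 0.078, -0.011], [0.078, -0.997, 0.005], [-0.01, -0.006, -1.0]]
wrist_force: [0.5, -0.6, -1.9]
width: 0.0254
```

>>> drive_tool(
  commands=[
    [10.8,-50,0,0,0,0,-0.6],
    [10.8,-50,0,0,0,0,-0.6],
    [10.8,-50,0,0,0,0,-0.6],
    [10.8,-50,0,0,0,0,-0.6],
    [0,0,0,0,0,0,-0.6],
  ],
)

```text
time: 19.4
eef_pos: [0.5844, 0.2053, 0.2393]
eef_rot: [[0.996, 0.083, -0.02], [0.083, -0.997, 0.005], [-0.02, -0.007, -1.0]]
wrist_force: [0.1, -0.5, -2.4]
width: 0.0255
```

>>> drive_tool(
  commands=[
    [0,0,0,0,0,-9.7,-0.6],
    [0,0,0,0,0,-9.7,-0.6],
    [0,0,0,0,0,-9.7,-0.6],
    [0,0,0,0,0,-9.7,-0.6],
    [0,0,0,0,0,-9.7,-0.6],
  ],
)

```text
time: 20.02
eef_pos: [0.5814, 0.2011, 0.2332]
eef_rot: [[0.576, 0.817, -0.033], [0.817, -0.576, 0.0], [-0.019, -0.027, -0.999]]
wrist_force: [0.5, -0.2, -2.2]
width: 0.0252
```

>>> drive_tool(
  commands=[
    [0,0,0,0,0,-9.7,-0.6],
    [0,0,0,0,0,-9.7,-0.6],
    [0,0,0,0,0,0,-0.6],
  ],
)

```text
time: 20.4
eef_pos: [0.5799, 0.1971, 0.2299]
eef_rot: [[0.266, 0.963, -0.04], [0.964, -0.266, -0.002], [-0.013, -0.038, -0.999]]
wrist_force: [0.2, -0.4, -2.2]
width: 0.0256
```

```bash
python3 go.py 590 248 220 -17
```

```text
t 20.4 pos [579.89 197.11 229.94] w 25.570099652514205 F [ 0.23 -0.43 -2.15] q [ 8.26 34.98 86.56  0.23 60.77 23.57]
shift now-frame [51.87 -3.42  9.41] turn [-2.18  0.78  1.57] shift after turn [51.62 -5.21  9.94]
```

>>> drive_tool(
  commands=[
    [0,0,0,-2.2,0.8,1.6,-0.6],
    [26,-2.6,0,0,0,0,-0.6],
    [25,-2.6,0,0,0,0,-0.6],
    [0,0,0,0,0,0,-0.6],
  ],
)

```text
time: 20.9
eef_pos: [0.5896, 0.2446, 0.2273]
eef_rot: [[0.309, 0.951, -0.004], [0.951, -0.309, -0.002], [-0.003, -0.003, -1.0]]
wrist_force: [-0.5, 0.4, -1.7]
width: 0.0252
```

```bash
python3 go.py 590 248 220 -17
```

```text
t 20.9 pos [589.6  244.59 227.32] w 25.235586490838262 F [-0.47  0.42 -1.74] q [12.54 36.4  83.88 -0.08 59.98 30.59]
shift now-frame [ 3.39 -0.65  7.31] turn [-0.19  0.19 -1.01] shift after turn [ 3.37 -0.62  7.32]
```

>>> drive_tool(
  commands=[
    [3.4,-0.6,10,-0.2,0.2,-1,-0.6],
    [0,0,15,0,0,0,-0.6],
    [0,0,0,0,0,0,-0.6],
  ],
)

```text
time: 21.28
eef_pos: [0.5888, 0.2457, 0.1991]
eef_rot: [[0.296, 0.955, -0.004], [0.955, -0.296, -0.002], [-0.003, -0.003, -1.0]]
wrist_force: [-0.0, 0.1, -1.5]
width: 0.0252
```

```bash
python3 go.py 590 248 200 -17; python3 - <<'E'
from h import *
for c in("top","side"):
    s=manip.snapshot(c);f=s["frame"];x0,y0=(100,150) if c=="top" else (145,225)
    cv2.imwrite("pics/g9%s.png"%c,cv2.resize(f[y0:y0+150,x0:x0+120,::-1],None,fx=4,fy=4,interpolation=cv2.INTER_CUBIC))
E
```

```text
t 21.275 pos [588.84 245.68 199.1 ] w 25.20852143252488 F [-0.03  0.11 -1.47] q [12.64 38.46 85.07 -0.05 56.7  29.86]
shift now-frame [ 2.56  0.42 -0.91] turn [-0.17  0.15 -0.19] shift after turn [ 2.56  0.43 -0.9 ]
```

View pics/g9side.png

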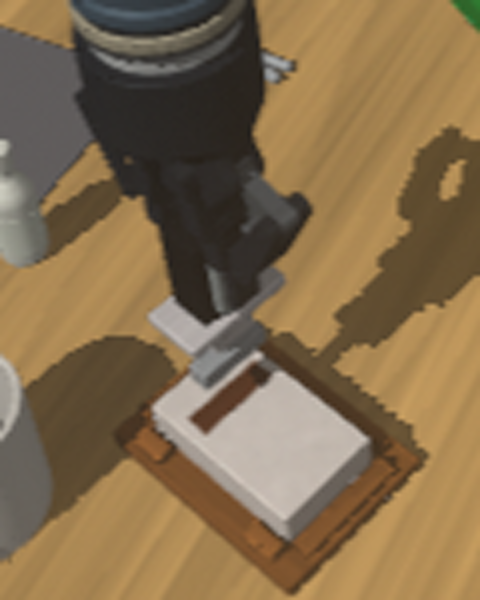

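View pics/g9top.png

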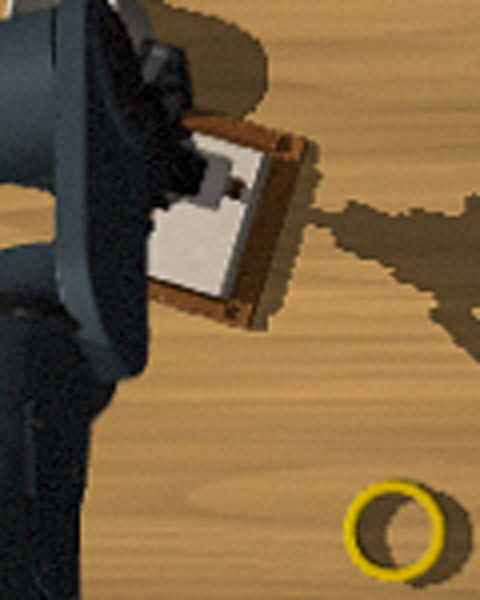

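```bash
cat > f.py <<'E'
from fit import *
import sys
tag=sys.argv[1]; dz=float(sys.argv[2])/1000; dx=float(sys.argv[3])/1000; dy=float(sys.argv[4])/1000
s=manip.sense();p=s["eef_pos"];R=s["eef_rot"]
def tl(P): return p+np.array(P)@R.T
bar=lambda z:tl([[dx+a*.02,dy+b*.006,z] for a,b in((-1,-1),(1,-1),(1,1),(-1,1))])
fl=lambda z:tl([[dx+a*.03,dy+b*.017,z] for a,b in((-1,-1),(1,-1),(1,1),(-1,1))])
zf=.054+.084+dz
bl=[.569,.2543,-.298]
c,sn=np.cos(bl[2]),np.sin(bl[2]);st=(bl[0]+.022*c,bl[1]+.022*sn,bl[2])
def rect(p,z,a,b):
    B=box(*p,z,a,b,0)[::2]; return B[[0,1,3,2]]
Q=[(bar(zf),(0,0,255)),(fl(zf-.054),(255,255,0)),(rect(st,.034,.014,.046),(0,255,0)),(rect(bl,.034,.1,.06),(255,0,255))]
print("foot",tl([dx,dy,zf]),"strip",st)
for c_,(x0,x1,y0,y1) in (("top",(125,195,165,240)),("side",(165,255,270,365))):
    S=manip.snapshot(c_);k=7 if c_=="top" else 6
    im=cv2.resize(S["frame"][y0:y1,x0:x1,::-1],None,fx=k,fy=k,interpolation=cv2.INTER_CUBIC)
    for P,col in Q: cv2.polylines(im,[np.round((proj(S,P)-[x0,y0]+.5)*k).astype(int)],True,col,1)
    cv2.imwrite("pics/%s%s.png"%(tag,c_),im)
E
python3 f.py h1 0 0 0
```

```text
foot [0.58982124 0.24594761 0.06262566] strip (np.float64(0.5900303636063963), np.float64(0.24784060323383364), -0.298)
```

View pics/h1side.png

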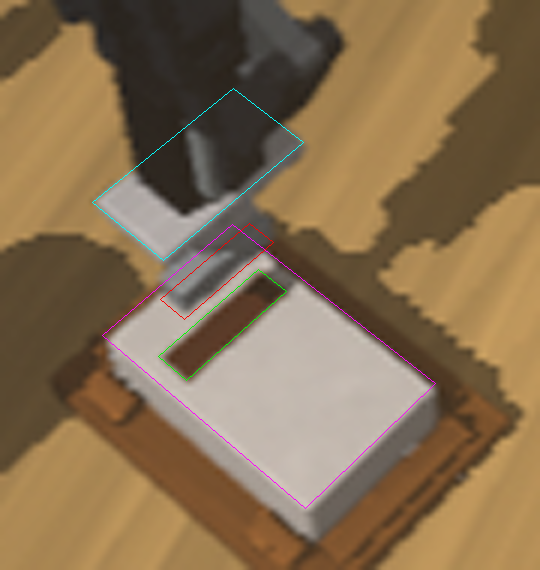

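View pics/h1top.png

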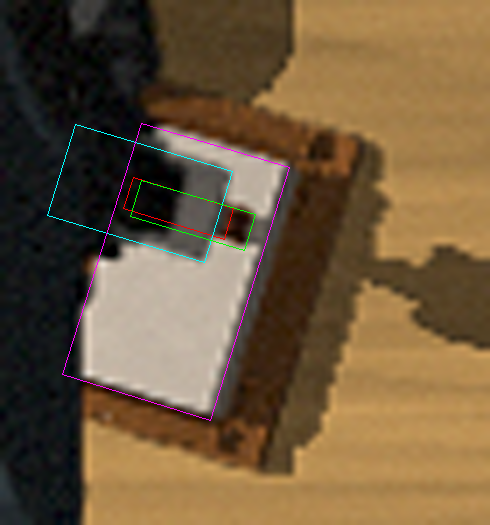

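>>> drive_tool(
  commands=[
    [2.4,0.4,8,-0.2,0.2,-0.2,-0.6],
    [0,0,8,0,0,0,-0.6],
    [0,0,0,0,0,0,-0.6],
  ],
)

```text
time: 21.85
eef_pos: [0.592, 0.2488, 0.1852]
eef_rot: [[0.292, 0.957, 0.008], [0.957, -0.292, 0.003], [0.005, 0.007, -1.0]]
wrist_force: [0.7, -1.4, -0.5]
width: 0.0252
```

```bash
python3 go.py 590 248 178 -17
```

```text
t 21.85 pos [591.99 248.77 185.23] w 25.231438558649355 F [ 0.75 -1.43 -0.47] q [12.82 39.61 85.33  0.05 54.6  29.74]
shift now-frame [-1.35 -1.72  7.22] turn [ 0.38 -0.27  0.05] shift after turn [-1.32 -1.67  7.23]
```

>>> drive_tool(
  commands=[
    [-1.3,-1.7,4,0.4,-0.3,0,-0.6],
    [0,0,2,0,0,0,-0.6],
    [0,0,0,0,0,0,-0.6],
  ],
)

```text
time: 22.22
eef_pos: [0.59, 0.2481, 0.1788]
eef_rot: [[0.291, 0.957, -0.001], [0.957, -0.291, -0.001], [-0.001, -0.001, -1.0]]
wrist_force: [1.2, -0.4, -1.5]
width: 0.0254
```

```bash
python3 go.py 590 248 176 -17; python3 f.py h2 -1 0 0
```

```text
t 22.225 pos [589.96 248.08 178.81] w 25.428501796913626 F [ 1.21 -0.43 -1.52] q [12.83 40.11 85.55 -0.03 54.41 29.79]
shift now-frame [-0.06  0.07  2.81] turn [-0.04  0.05  0.06] shift after turn [-0.07  0.07  2.81]
foot [0.5898217  0.24799019 0.04181056] strip (np.float64(0.5900303636063963), np.float64(0.24784060323383364), -0.298)
```

View pics/h2side.png

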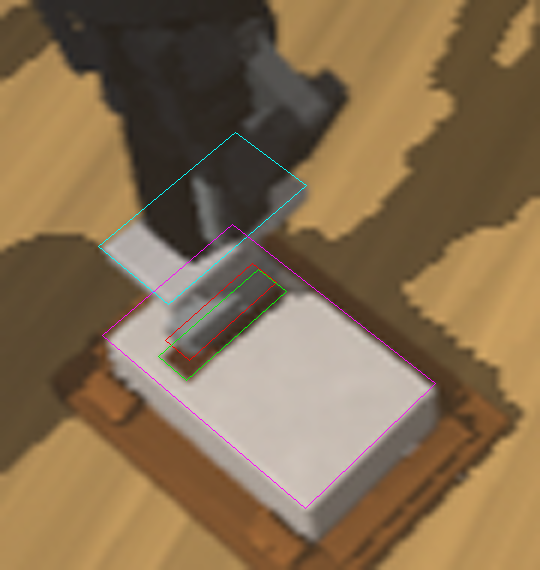

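View pics/h2top.png

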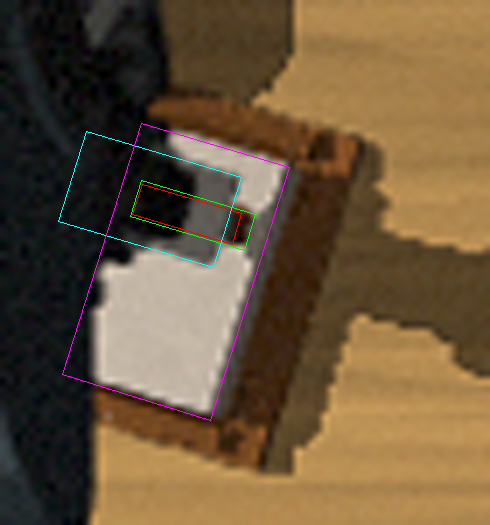

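>>> drive_tool(
  commands=[
    [0,0,3,0,0,0,-0.6],
    [0,0,1.5,0,0,0,-0.6],
    [0,0,0,0,0,0,-0.6],
  ],
)

```text
time: 22.7
eef_pos: [0.5902, 0.2481, 0.1745]
eef_rot: [[0.291, 0.957, -0.0], [0.957, -0.291, -0.0], [-0.0, 0.0, -1.0]]
wrist_force: [0.5, -0.5, -2.3]
width: 0.0256
```

```bash
python3 go.py 590 248 166 -17;python3 go.py 590 248 166 -17
```

```text
t 22.7 pos [590.19 248.11 174.49] w 25.632870123754984 F [ 0.47 -0.53 -2.35] q [12.83 40.45 85.68 -0.03 53.89 29.79]
shift now-frame [-0.16 -0.15  8.49] turn [0.   0.03 0.06] shift after turn [-0.17 -0.15  8.49]
t 22.7 pos [590.19 248.11 174.49] w 25.632870123754984 F [ 0.47 -0.53 -2.35] q [12.83 40.45 85.68 -0.03 53.89 29.79]
shift now-frame [-0.16 -0.15  8.49] turn [0.   0.03 0.06] shift after turn [-0.17 -0.15  8.49]
```

>>> drive_tool(
  commands=[
    [-0.2,-0.1,1.5,0,0,0,-0.6],
    [0,0,1,0,0,0,-0.6],
    [0,0,0,0,0,0,-0.6],
  ],
)

```text
time: 23.08
eef_pos: [0.5901, 0.2479, 0.1719]
eef_rot: [[0.291, 0.957, 0.0], [0.957, -0.291, -0.0], [-0.0, 0.0, -1.0]]
wrist_force: [-0.2, 1.0, -2.6]
width: 0.0254
```

>>> drive_tool(
  commands=[
    [0,0,1,0,0,0,-0.6],
    [0,0,0,0,0,0,-0.6],
    [0,0,0,0,0,0,-0.6],
  ],
)

```text
time: 23.45
eef_pos: [0.5901, 0.248, 0.1709]
eef_rot: [[0.291, 0.957, 0.0], [0.957, -0.291, -0.0], [-0.0, 0.0, -1.0]]
wrist_force: [0.9, -0.2, -2.0]
width: 0.0256
```

>>> drive_tool(
  commands=[
    [0,0,1,0,0,0,-0.6],
    [0,0,0,0,0,0,-0.6],
    [0,0,0,0,0,0,-0.6],
  ],
)

```text
time: 23.82
eef_pos: [0.5901, 0.248, 0.1698]
eef_rot: [[0.291, 0.957, 0.0], [0.957, -0.291, -0.0], [-0.0, 0.0, -1.0]]
wrist_force: [0.0, -1.2, -2.4]
width: 0.0253
```

>>> drive_tool(
  commands=[
    [0,0,1,0,0,0,-0.6],
    [0,0,0,0,0,0,-0.6],
    [0,0,0,0,0,0,-0.6],
  ],
)

```text
time: 24.2
eef_pos: [0.5901, 0.248, 0.1688]
eef_rot: [[0.291, 0.957, 0.0], [0.957, -0.291, -0.0], [-0.0, 0.0, -1.0]]
wrist_force: [-0.0, 0.2, -1.9]
width: 0.0253
```

>>> drive_tool(
  commands=[
    [0,0,1,0,0,0,-0.6],
    [0,0,0,0,0,0,-0.6],
    [0,0,0,0,0,0,-0.6],
  ],
)

```text
time: 24.58
eef_pos: [0.5902, 0.248, 0.1682]
eef_rot: [[0.291, 0.957, 0.0], [0.957, -0.291, -0.0], [-0.0, 0.001, -1.0]]
wrist_force: [-0.5, -1.0, -0.7]
width: 0.0256
```

>>> drive_tool(
  commands=[
    [0,0,1,0,0,0,-0.6],
    [0,0,0,0,0,0,-0.6],
    [0,0,0,0,0,0,-0.6],
  ],
)

```text
time: 24.95
eef_pos: [0.5902, 0.248, 0.1674]
eef_rot: [[0.291, 0.957, 0.001], [0.957, -0.291, -0.0], [-0.0, 0.001, -1.0]]
wrist_force: [-0.2, 0.2, -0.8]
width: 0.0253
```

>>> drive_tool(
  commands=[
    [0,0,1,0,0,0,-0.6],
    [0,0,0,0,0,0,-0.6],
    [0,0,0,0,0,0,-0.6],
  ],
)

```text
time: 25.32
eef_pos: [0.5902, 0.248, 0.1666]
eef_rot: [[0.291, 0.957, 0.001], [0.957, -0.291, -0.0], [-0.0, 0.001, -1.0]]
wrist_force: [-1.2, 0.1, 0.5]
width: 0.0257
```

>>> drive_tool(
  commands=[
    [0,0,1,0,0,0,-0.6],
    [0,0,0,0,0,0,-0.6],
    [0,0,0,0,0,0,-0.6],
  ],
)

```text
time: 25.7
eef_pos: [0.5902, 0.248, 0.1658]
eef_rot: [[0.291, 0.957, 0.001], [0.957, -0.291, -0.0], [-0.0, 0.001, -1.0]]
wrist_force: [-0.5, -0.4, 1.0]
width: 0.0257
```

```bash
python3 f.py h3 -4 0 0
```

```text
foot [0.59030265 0.24792114 0.03176894] strip (np.float64(0.5900303636063963), np.float64(0.24784060323383364), -0.298)
```

View pics/h3side.png

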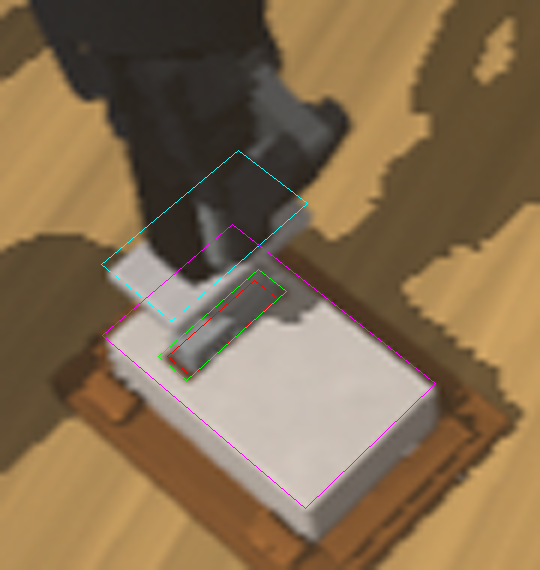

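>>> drive_tool(
  commands=[
    [0,0,1,0,0,0,-0.6],
    [0,0,0.7,0,0,0,-0.6],
    [0,0,0.5,0,0,0,-0.6],
    [0,0,0.5,0,0,0,-0.6],
  ],
)

```text
time: 26.3
eef_pos: [0.5902, 0.248, 0.1633]
eef_rot: [[0.291, 0.957, 0.001], [0.957, -0.291, -0.0], [-0.0, 0.001, -1.0]]
wrist_force: [-2.2, 0.5, 1.7]
width: 0.0252
```

>>> drive_tool(
  commands=[
    [0,0,0.7,0,0,0,-0.6],
    [0,0,0.5,0,0,0,-0.6],
    [0,0,0,0,0,0,-0.6],
  ],
)

```text
time: 26.68
eef_pos: [0.5902, 0.248, 0.1624]
eef_rot: [[0.291, 0.957, 0.001], [0.957, -0.291, -0.0], [-0.0, 0.001, -1.0]]
wrist_force: [-1.3, -2.1, 3.9]
width: 0.0257
```

```bash
python3 go.py 590 248 162.7 -17;  python3 f.py h4 -5 0 0; for i in 1 2 3 4; do python3 - <<'E'
from h import *
manip.snapshot("top"); s=manip.sense(); print(s["time"],s["wrist_force"],s["eef_pos"],s["wrist_torque"])
E
done
```

```text
t 26.675 pos [590.17 247.98 162.43] w 25.668800816765298 F [-1.28 -2.09  3.86] q [12.82 41.39 86.07 -0.04 52.49 29.78]
shift now-frame [-0.03 -0.17 -0.27] turn [0.05 0.01 0.07] shift after turn [-0.03 -0.17 -0.27]
foot [0.59028725 0.24792719 0.02942732] strip (np.float64(0.5900303636063963), np.float64(0.24784060323383364), -0.298)
26.825 [-1.11339833 -1.49300034  3.0660806 ] [0.59019472 0.24795919 0.16245805] [-0.11313758  0.3036252   0.07141271]
26.875 [-1.19847821  0.209399    4.22526511] [0.5901725  0.2479654  0.16240166] [-0.04557844  0.25392905 -0.034611  ]
26.925 [-1.00027511  0.06279868  3.66327968] [0.59018378 0.24796146 0.16242008] [-0.01411938  0.24929917  0.05550814]
26.975 [-1.58361554 -0.37930577  2.57880443] [0.59017127 0.24798629 0.16239028] [-0.02176575  0.3053341   0.00424279]
```

View pics/h4side.png

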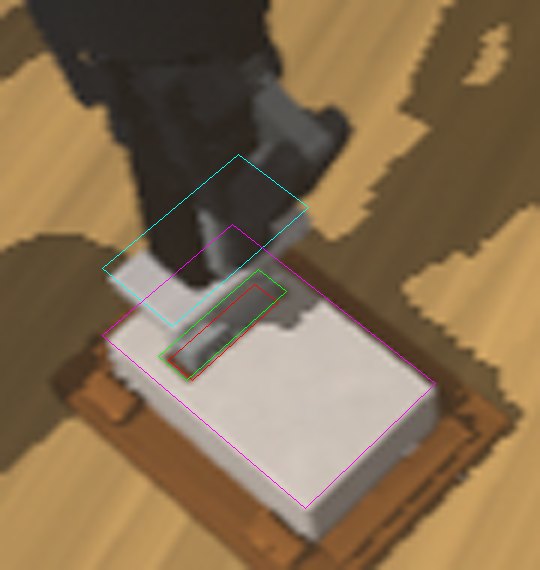

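View pics/h4top.png

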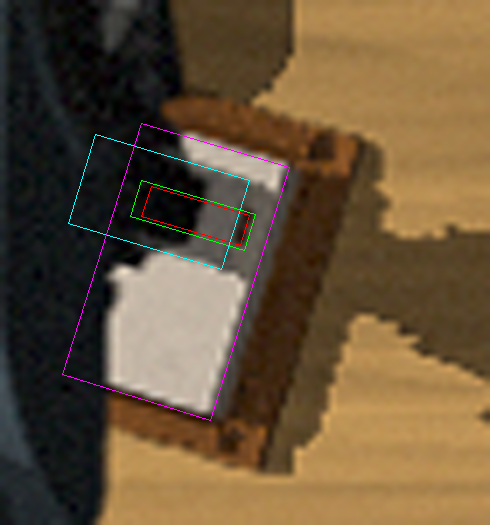

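```bash
python3 - <<'E'
from h import *
print(manip.finish_job())
s=manip.sense();print(s["time"],s["wrist_force"],s["eef_pos"])
E
```

```text
the job is handed in; nothing more can be done
None
the job is handed in; nothing more can be done
```

I seated the block in the tray pocket and let go. I then took the press from its stand and handed the job in at about 27 s, with the press still held upright on the strip. The interface gave no verdict.

**Block:**
- It touched down at the expected height.
- A fit to both camera images after release put it at (0.568, 0.255), turned -17.1°. The tray had measured (0.570, 0.2535), turned -17.1°.
- I did not refit it after pressing; the overlaid outline still looked right in both views.

**Press:**
- **Placement:** the foot is about 0.3 mm from the strip's centre by calculation. That assumes the press is centred in the jaws. The side and top pictures agree to within about 1–2 mm.
- **Tilt:** the gripper was tilted by less than 0.1°. I judged the press itself upright only from the flange's outline in the side picture.
- **Push:** the foot touched when the TCP was about 168.7 mm high, and I went down to 162.4 mm. That puts it about 6 mm in.
- **Force:** the wrist force rose by about 5.5 N, which fits the spring at half-way. Single readings varied by about 0.7 N.

**Disagreement:** the foot touched about 3 mm lower than I had worked out. The press sits a little higher in the jaws than assumed, so I set the depth from where it first touched.

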